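# Prop up the guard flap and take out the polishing jig

## Task

Open the guard flap of the polishing station right back, swing its prop stay fully up, and lower the flap gently so that it leans on the stay; do not let it slam. Then lift the polishing jig out of the well and set it down gently, upright and wholly on the round aluminium plate on the bench, leaving the flap propped and the other things where they are.

Things in the scene. Friction and masses are not known exactly. Their poses are not given: they have to be found in the camera images.
- station: Fixed low box, bronze-grey, cream deck. Origin at bench level under the well's centre; at yaw 0 x points away from the robot (to the flap's hinge), y left. 'Station' coordinates below: this frame, mm. Deck at z 90, x -75 to 150, y -100 to 260. Well: opening x -52 to 52, y -55 to 55, floor at z 30, under the guard flap. The prop stay lies over the deck left of the flap.
- flap (a joint): Guard flap angle, rad: 0 closed and level, as it starts; grows as the front edge rises and swings back away from the robot; stop at 1.85. It swings freely, about 0.4 kg: let go, it falls shut, unless past about 1.75 rad, where its weight rests it back on the stop, or unless it leans on the upright stay (then at about 1.47).
- flap_hinge (a point): Middle of the flap's hinge line, which is parallel to station y: station (100, 0, 120). The flap is an aluminium frame with a clear window, 150 wide, 4 thick, reaching 158 forward from the hinge line, with a 4 thick cheek along each side reaching 29 below it.
- flap_bar (a point): Middle of the cross bar of the steel D-handle that sticks out of the flap's front edge, in the flap's plane. Round, 10 in diameter, parallel to the hinge line, 192 from it, 66 between the legs' centre lines, 34 from bar centre to flap edge. Flap closed: station (-92, 0, 120). A light pinch (about 20 N) lets it turn between the fingers.
- flap_lug (a point): Middle of the lower face of the lug that the stay carries: a 50 x 30 flange, 4 thick, turned out at the foot of the flap's left cheek, 125 from the hinge line (station (-25, 90, 91) with the flap closed).
- stay (a joint): Prop stay angle, rad: 0 lying level to the left (station +y), as it starts; 1.57 upright; stop at 1.62, leaning slightly to the flap. Axis parallel to station x. It stands by itself within 0.2 rad of upright, else falls back level. It fits under the flap's lug only if swung up while the flap is right back; the flap is then lowered until the lug rests on its tip.
- stay_pivot (a point): Pivot of the stay between two small lugs on the deck: station (53, 90, 116).
- stay_grip (a point): Point on the stay's axis 100 from its pivot, good to pinch: station (53, 190, 116) when level. The stay is a dark steel round rod, 12 in diameter, 0.06 kg; level, its underside is 20 above the deck. A light pinch (about 20 N) lets it turn between the fingers.
- stay_tip (a point): Free, rounded end of the stay, 123 from its pivot.
- jig: Polishing jig, loose, about 0.45 kg (0.35 to 0.6), standing on the well's floor under the flap: a flat brass foot of diameter 76 and height 14 with a plain upright steel column of diameter 36 on it, 75 high overall. Origin at the centre of its underside, z up along the column.
- plate: Round setting-down plate, fixed, flat perforated aluminium disc of diameter 140 and 12 thick, lying on the bench right of the station. Origin at the centre of its underside, its top is 12 higher.
- holder: Bystander: brass wafer holder ring, diameter 100, 12 high, lying on the bench in front of the station. Origin at the centre of its underside.
- collar: Bystander: aluminium collar, outer diameter 44, 22 high, standing on the station's deck at the front left. Origin at the centre of its underside.
- screwdriver: Bystander: black screwdriver, 180 long, lying on the bench beyond the plate. Origin at the middle of its underside.
Things that resemble listed ones, but are neither listed nor needed, are in the scene too. Leave any blue or green look-alike of the plate alone.

How it is judged:
On the way, in this order (a step that is already met when the one before it is completed fails the run):
1. the flap leans on the upright stay, with the jig still in the well (value of joint flap between 1.36 and 1.52 rad and value of joint stay above 1.4 rad and z of jig in the frame of station below 0.045 m and horizontal distance between jig and station below 0.03 m and velocity of joint flap between -0.05 and 0.05 rad/s and contact force between the fingers and anything else below 0.1 N), for 0.2 s.
2. the jig is lifted out of the well, the flap still propped (value of joint flap between 1.36 and 1.52 rad and value of joint stay above 1.4 rad and z of jig in the frame of station above 0.1 m), for 0.1 s.
At the end, for the whole second after the job is handed in: The flap leans on the stay (flap between 1.36 and 1.52 rad, stay above 1.40 rad), and the jig stands upright (tilt under 0.08 rad), at rest and released, on the plate with its foot wholly on it (centre within 34 mm of the plate's centre) (value of joint flap between 1.36 and 1.52 rad and value of joint stay above 1.4 rad and horizontal distance between jig and plate below 0.034 m and height (world z) of jig between 0.009 and 0.016 m and angle between jig's own z axis and vertical below 0.08 rad and linear speed of jig below 0.02 m/s); the robot touches nothing.
It fails at once if the flap slams: it turns shut faster than 3 rad/s (velocity of joint flap below -3 rad/s).
It fails at once if the jig is dropped or banged onto the plate: it is faster than 0.35 m/s within 35 mm of the plate's top (horizontal distance between jig and plate below 0.09 m and height (world z) of jig below 0.047 m and linear speed of jig above 0.35 m/s).
It fails at once if the holder is moved by more than 25 mm (distance of holder from where it was at the start of the episode above 0.025 m).
It fails at once if the collar is moved by more than 25 mm (distance of collar from where it was at the start of the episode above 0.025 m).
It fails at once if the screwdriver is moved by more than 25 mm (distance of screwdriver from where it was at the start of the episode above 0.025 m).
It also fails if it takes over 72 s, if anything falls off the work surface, if the arm or the gripper's body presses on something with over 40 N, if the wrist force passes 120 N, or if a joint passes its speed limit or range.

## Robot

A 6-joint arm with a two-finger parallel gripper is mounted at the origin on the work surface. World frame = base frame: x ahead of the robot, y to its left, z up, the work surface at z = 0. Lengths are in m, angles in rad, forces in N, time in s.
With the tool pointing down it reaches from about 0.3 to 0.875 m from the base axis. Payload 4.2 kg.
Tool frame: the origin (TCP) lies between the finger pads; the fingertips stand 8 mm ahead of it and the grasp point (between the pads) lies 11 mm behind it; z points along the fingers, y is the line along which they close (so a half turn about z gives the same grasp; the last joint's range is limited). The gripper opens to 85 mm and grips with 20 to 120 N. Pads are 22 mm wide; open, the fingers measure 114 mm over their backs; the gripper's body (76 mm by 85 mm) begins 54 mm behind the grasp point. The pads swing forward as they close: fully open they stand 13 mm farther back than shut.
Start: joints at [-1.253, 0.32, 1.565, -0, 1.257, -0.02], TCP at [0.191, -0.543, 0.239] pointing down, gripper open.
Joint ranges: [-3.11, 3.11], [-0.84, 2.01], [0.21, 2.61], [-1.34, 4.49], [0.05, 2.63], [-2.56, 2.56]. Speed limits (rad/s): [2.57, 2.57, 3.14, 3.14, 3.14, 3.14].

## Interface

Orientations are given as a unit quaternion [x, y, z, w].
In Python, from bench import r gives the robot as it stands. Calls block until the motion is done:
- r.movep(position, orientation): joint-space move of the TCP to a pose.
- r.move_linear(position, velocity=0.15, ori=None, max_force=None): straight line of the TCP; ori=None keeps the orientation; velocity is the mean speed in m/s. With max_force (N) it stops when the force on the tool has changed by that much, and returns True; else False.
- r.movej(angles): joint-space move.
- r.gripper_to(opening, grasp_force=None): opening from 0.0 (shut) to 1.0 (fully open); grasp_force is the grip in N (None keeps the last); returns when the fingers have stopped.
- r.wait(seconds).
- r.ik(position, orientation): joint angles nearest the present ones, or None.
- r.get_obs(): the state.
- r.grab_frame(name): name is "side" or "top" or "wrist"; returns a dict with "frame" (480x640x3 uint8, red, green, blue), "z_map" (480x640 float32, m along the optical axis (not along the pixel's ray), 0 where there is no reading), "camera_matrix" (3x3 intrinsics, pixels), "distortion" ([k1, k2, p1, p2, k3] as OpenCV has them; the pictures are not rectified), "eye" and "attitude" of the camera in the world; the wrist camera has in their place "T_tool_cam" (4x4, takes a point from camera to tool coordinates, whose origin is the TCP and whose axes are the flange's). Camera axes: x right, y down, z forward; pixel columns grow to the right and rows downward; lengths in m; the calibration is good to about 2 mm. A picture is of the moment at which its call begins: read the wrist's pose just before it.
A pose or a line that the arm cannot do raises r.PlanningError and nothing moves.
- r.sign_off(): hands the job in; it is judged then, once.
The state is a dict: "time_s": time; "q": joint angles; "qd": joint speeds; "effort": joint torques, N m; "tool_pos": TCP position; "tool_rot": TCP orientation; "force": force on the tool from outside, world axes, zero at the start; "torque": the same for the moment, N m; "opening": opening from 0.0 (shut) to 1.0 (fully open); "finger_force": force on a finger pad.
Only numpy, scipy, OpenCV 4.12 (cv2) and the standard library are available. Lean on these libraries where they do the work, as an engineer would, in place of code of your own. Each camera call takes 0.05 s, during which the arm holds its last target. There are 200 camera calls.

## Working session

There is one attempt and no reset: what is moved stays moved. The work goes in short steps, each a Python script; the robot and the scene stay as the last script left them, time stands still between calls to the robot, and variables do not carry over. Pictures are saved under pics/ and viewed, at most 10 in all, crops included, and the job is handed in when it is done.

```bash
mkdir -p pics; ls; cat > h.py <<'E'
import numpy as np, cv2
from scipy.spatial.transform import Rotation as R
from bench import r
def grab(n):
    o=r.get_obs(); f=r.grab_frame(n)
    if n=="wrist":
        T=np.eye(4);T[:3,:3]=R.from_quat(o["tool_rot"]).as_matrix();T[:3,3]=o["tool_pos"]
        f["T"]=T@np.array(f["T_tool_cam"])
    else:
        T=np.eye(4);a=np.array(f["attitude"],float)
        T[:3,:3]=a if a.shape==(3,3) else R.from_quat(a).as_matrix();T[:3,3]=f["eye"];f["T"]=T
    return f
def save(f,n): cv2.imwrite("pics/"+n,f["frame"][:,:,::-1])
def rays(f,px):
    p=cv2.undistortPoints(np.array(px,float).reshape(-1,1,2),np.array(f["camera_matrix"]),np.array(f["distortion"])).reshape(-1,2)
    return np.c_[p,np.ones(len(p))]@f["T"][:3,:3].T
def onplane(f,px,z):
    d=rays(f,px);c=f["T"][:3,3];return c+d*((z-c[2])/d[:,2])[:,None]
def cloud(f):
    z=f["z_map"];v,u=np.mgrid[0:480,0:640];px=np.c_[u.ravel(),v.ravel()]
    return (f["T"][:3,3]+rays(f,px)*z.reshape(-1,1)).reshape(480,640,3)
E
python3 - <<'E'
from h import *
for n in("top","side"):
    f=grab(n);save(f,n+"0.png");np.savez(n+"0.npz",**{k:np.array(v) for k,v in f.items()})
    print(n,f["eye"],f["attitude"],f["distortion"],f["camera_matrix"])
print(r.get_obs())
E
```

```text
pics
top [ 0.43905078 -0.11523637  1.27251492] [ 0.71351116 -0.69692736  0.05175632 -0.05015338] [-0.15598585  0.          0.          0.          0.        ] [[546.16240705   0.         319.65264194]
 [  0.         546.16240705 234.62819087]
 [  0.           0.           1.        ]]
side [0.5327551  0.48859523 0.76051837] [-0.05674528  0.92714356 -0.36935391  0.02761287] [-0.06917648  0.          0.          0.          0.        ] [[450.44922559   0.         322.88174471]
 [  0.         450.44922559 247.93962294]
 [  0.           0.           1.        ]]
{'time_s': 0.1, 'q': array([-1.25299492e+00,  3.20193749e-01,  1.56553210e+00, -8.30547537e-06,
        1.25741192e+00, -2.00042769e-02]), 'qd': array([-0.00124319, -0.00139561, -0.00159397,  0.00025006, -0.00073695,
       -0.00156336]), 'effort': array([ 7.95794858e-04, -4.16408443e+01, -2.34704322e+01,  6.43205613e-05,
        4.91284038e-03,  3.09659029e-06]), 'tool_pos': array([ 0.19043319, -0.54211564,  0.23859567]), 'tool_rot': array([ 9.85769284e-01,  1.68102118e-01, -1.18513271e-04, -7.63419102e-04]), 'force': array([ 0.00594012, -0.52849862, -0.43275127]), 'torque': array([-0.01263192, -0.00464916, -0.02663753]), 'finger_force': 0.0, 'opening': 1.0014324533218053}
```

View pics/top0.png

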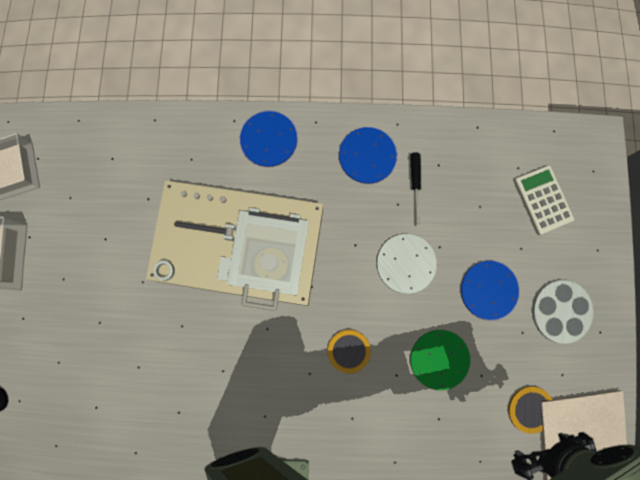

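View pics/side0.png

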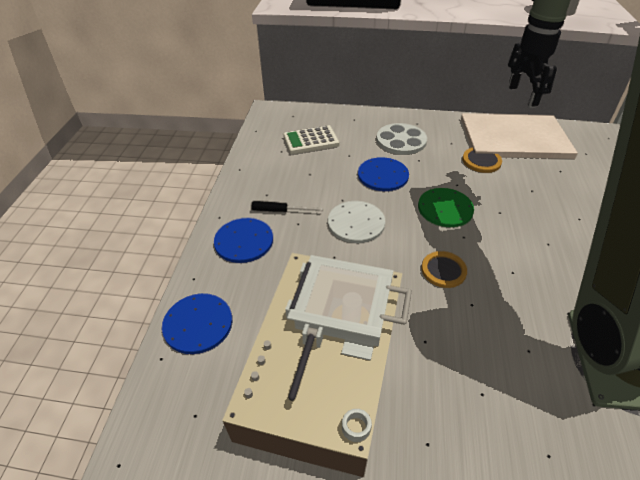

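The top view shows the cream deck with corners near (168,181), (323,203), (308,305) and (147,281). The bar is near (260,305), the stay runs (175,224)–(230,232), and the aluminium plate is at (407,263). The side view agrees: stay at (303,365), collar at (357,425). I'll fit the deck and the plate next.

```bash
cat > m.py <<'E'
from h import *
f=dict(np.load("top0.npz"))
im=f["frame"];hsv=cv2.cvtColor(im,cv2.COLOR_RGB2HSV)
m=((hsv[...,0]>15)&(hsv[...,0]<32)&(hsv[...,1]>45)&(hsv[...,2]>150)).astype(np.uint8)
m[:150]=0;m[320:]=0;m[:,340:]=0
n,l,s,c=cv2.connectedComponentsWithStats(m);k=1+np.argmax(s[1:,4]);
pts=np.argwhere(l==k)[:,::-1]
hull=cv2.convexHull(pts.astype(np.float32)).reshape(-1,2)
w=onplane(f,hull,0.09)[:,:2]
rc=cv2.minAreaRect((w*1000).astype(np.float32));print(rc);bx=cv2.boxPoints(rc);print(bx)
e=[bx[(i+1)%4]-bx[i] for i in range(4)]
L=max(e,key=lambda v:np.linalg.norm(v)*(1 if v[1]>0 else 0.5))  # long edge, +y
yaw=np.arctan2(-L[0],L[1]);Rz=np.array([[np.cos(yaw),-np.sin(yaw)],[np.sin(yaw),np.cos(yaw)]])
o=np.array(rc[0])/1000-Rz@[.0375,.08];print("station",o,yaw)
def st(p): return np.r_[o+Rz@np.array(p[:2])/1000,p[2]/1000]
C=cloud(f)
print("deck z",np.median(C[l==k][:,2]))
g=((hsv[...,1]<30)&(hsv[...,2]>195)).astype(np.uint8);g[:225]=0;g[300:]=0;g[:,:365]=0;g[:,450:]=0
g=cv2.morphologyEx(g,cv2.MORPH_CLOSE,np.ones((7,7)))
cs=max(cv2.findContours(g,0,2)[0],key=cv2.contourArea);wp=onplane(f,cv2.convexHull(cs).reshape(-1,2),.012)
print("plate",cv2.minEnclosingCircle((wp[:,:2]).astype(np.float32)), cv2.fitEllipse((wp[:,:2]*1000).astype(np.float32)))
# overlay check
T=np.linalg.inv(f["T"])
for p in [(-92,0,120),(-92,33,120),(-92,-33,120),(53,190,116),(53,90,116),(53,213,116),(-75,-100,90),(150,260,90),(150,-100,90),(-75,260,90),(100,0,120),(-58,75,122),(-58,-75,122)]:
    q=T[:3,:3]@st(p)+T[:3,3];u=cv2.projectPoints(q.reshape(1,1,3),np.zeros(3),np.zeros(3),f["camera_matrix"],f["distortion"])[0].ravel()
    cv2.circle(im,(int(round(u[0])),int(round(u[1]))),1,(255,0,0),-1)
cv2.imwrite("pics/ov.png",cv2.resize(im[170:320,140:340,::-1],None,fx=4,fy=4,interpolation=cv2.INTER_NEAREST))
E
python3 m.py
```

```text
((591.8342895507812, 71.7877197265625), (360.1615905761719, 225.54171752929688), 82.75421905517578)
[[ 457.25113  -92.63167]
 [ 680.99176 -121.07832]
 [ 726.4175   236.2071 ]
 [ 502.67682  264.65375]]
station [ 0.54454368 -0.0028437 ] -0.12646276
deck z 0.09006533385044757
plate ((0.5599657297134399, -0.3201223313808441), 0.0677681639790535) ((559.84228515625, -320.24658203125), (133.8063201904297, 134.77154541015625), 150.90745544433594)
```

View pics/ov.png

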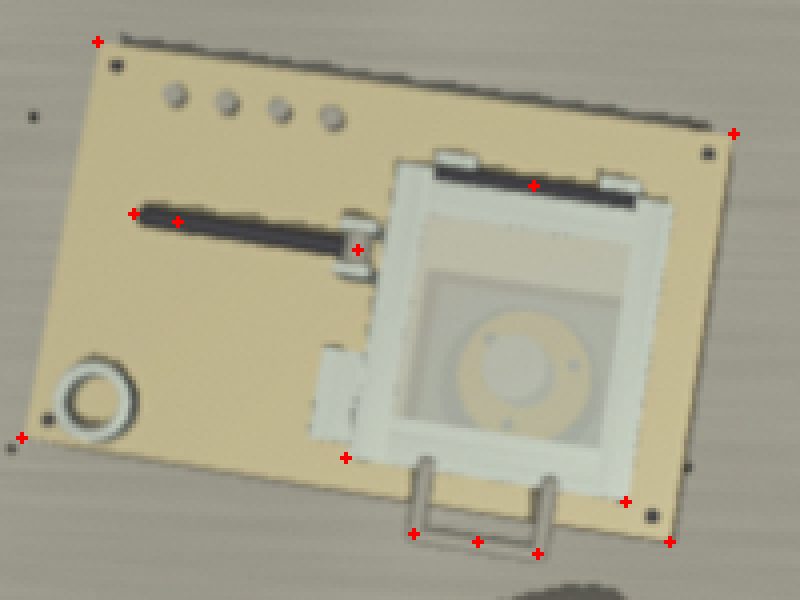

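The overlay fits within about 1–2 mm: station origin (0.5445, -0.0028), yaw -0.126. Next, check reachability for the whole plan.

```bash
cat >> h.py <<'E'
yaw=-0.1265;o=np.array([.5445,-.0028]);Rz=np.array([[np.cos(yaw),-np.sin(yaw)],[np.sin(yaw),np.cos(yaw)]])
def st(x,y,z): return np.r_[o+Rz@[x/1000,y/1000],z/1000]
def down(a): return np.array([np.cos(a/2),np.sin(a/2),0,0])
def tcp(p): return p-np.array([0,0,.011])   # grasp point p, tool pointing down
def bar(th,rad=192): return st(100-rad*np.cos(th),0,120+rad*np.sin(th))
def stay(ph,rad=100): return st(53,90+rad*np.cos(ph),116+rad*np.sin(ph))
def topst(p): return np.r_[Rz.T@(p[:2]-o)*1000,p[2]*1000]
def info():
    s=r.get_obs();print("t",round(s["time_s"],2),"grasp st",topst(s["tool_pos"]+[0,0,.011]).round(1),"F",s["force"].round(1),"open",round(s["opening"],3),"ff",round(float(s["finger_force"]),1))
E
python3 - <<'E'
from h import *
f=grab("wrist");print(np.array(f["T_tool_cam"]).round(3))
for a in(yaw+np.pi/2,yaw-np.pi/2):
    for n,p in[("b0",bar(0)),("b1",bar(.9)),("b2",bar(1.85)),("b2up",bar(1.85)+[0,0,.06]),("s0",stay(0)),("s1",stay(1.6)),("s1up",stay(1.6)+[0,0,.06])]:
        q=r.ik(tcp(p),down(a));print(round(a,2),n,None if q is None else np.round(q,2))
for a in(yaw,yaw+np.pi,yaw-np.pi/2,yaw+np.pi/2):
    print(a,[None if q is None else np.round(q,2) for q in(r.ik(tcp(st(0,0,88)),down(a)),r.ik(tcp(st(0,0,220)),down(a)),r.ik(tcp(np.array([.56,-.32,.075])),down(a)))])
E
```

```text
[[ 0.    -0.947 -0.322  0.082]
 [ 1.     0.001 -0.001 -0.   ]
 [ 0.002 -0.322  0.947 -0.136]
 [ 0.     0.     0.     1.   ]]
1.44 b0 [-0.01  0.26  2.02 -0.    0.86  0.12]
1.44 b1 [-0.02  0.23  1.64 -0.    1.27  0.1 ]
1.44 b2 [-0.05  0.5   1.15 -0.    1.5   0.08]
1.44 b2up [-0.05  0.49  1.02 -0.    1.63  0.08]
1.44 s0 [ 0.26  0.53  1.57 -0.    1.03  0.39]
1.44 s1 [ 0.11  0.4   1.53 -0.    1.21  0.23]
1.44 s1up [ 0.11  0.37  1.43 -0.    1.35  0.23]
-1.7 b0 None
-1.7 b1 None
-1.7 b2 None
-1.7 b2up None
-1.7 s0 None
-1.7 s1 None
-1.7 s1up None
-0.1265 [array([-0.03,  0.43,  1.86, -0.  ,  0.86,  1.67]), array([-0.03,  0.29,  1.68, -0.  ,  1.17,  1.67]), array([-0.54,  0.57,  1.62, -0.  ,  0.95,  1.16])]
3.015092653589793 [array([-0.03,  0.43,  1.86, -0.  ,  0.86, -1.47]), array([-0.03,  0.29,  1.68, -0.  ,  1.17, -1.47]), array([-0.54,  0.57,  1.62, -0.  ,  0.95, -1.98])]
-1.6972963267948966 [None, None, None]
1.4442963267948965 [array([-0.03,  0.43,  1.86, -0.  ,  0.86,  0.1 ]), array([-0.03,  0.29,  1.68, -0.  ,  1.17,  0.1 ]), array([-0.54,  0.57,  1.62, -0.  ,  0.95, -0.41])]
```

```bash
python3 - <<'E'
from h import *
A=down(yaw+np.pi/2)
r.gripper_to(.3,20)
r.movep(tcp(bar(0)+[0,0,.1]),A)
print(r.move_linear(tcp(bar(0)),.12,max_force=10));info()
r.gripper_to(0,20);info()
f=grab("wrist");save(f,"w1.png")
E
```

```text
False
t 3.92 grasp st [-91.4   0.  120.5] F [0.7 0.4 0.3] open 0.3 ff 0.0
t 4.2 grasp st [-93.4   0.  120.6] F [-4.8  0.7  5. ] open 0.104 ff 20.3
```

View pics/w1.png

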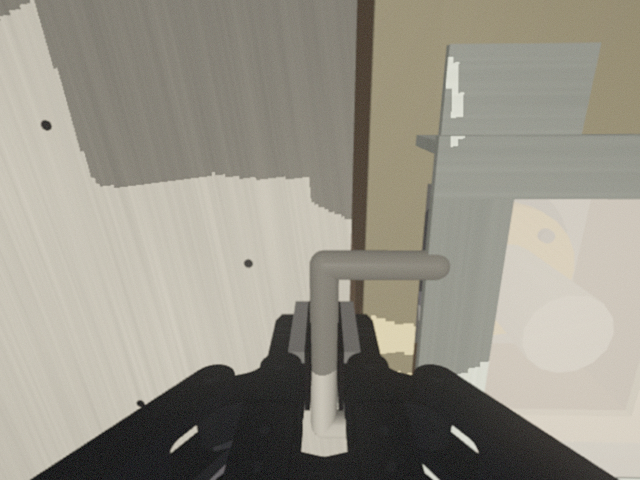

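The bar is held between the pads, at image (325,350). Its position differs from my estimate by about 2 mm. Now swing the flap.

```bash
sed -i 's/o=np.array(\[.5445,-.0028\])/o=np.array([.5430,-.0026])/' h.py; python3 - <<'E'
from h import *
for th in np.linspace(0,1.84,13)[1:]:
    if r.move_linear(tcp(bar(th)),.13,max_force=40): print("stopped",th);info();break
    s=r.get_obs();print(round(th,2),s["force"].round(1),round(s["opening"],3))
info()
save(grab("side"),"s2.png")
E
```

```text
0.15 [-0.4  1.8 -2.2] 0.104
0.31 [-2.7 -0.  -1.4] 0.108
0.46 [-6.2  0.7 -0.3] 0.105
0.61 [-9.4  1.5  3. ] 0.104
0.77 [-12.9   0.2   9.1] 0.107
0.92 [-12.7   0.5  13.2] 0.106
1.07 [-8.7  0.4 13.5] 0.106
1.23 [-5.1  0.5 10.1] 0.112
1.38 [-2.  -0.4  7.2] 0.108
1.53 [ 0.9 -1.9  5. ] 0.105
1.69 [ 0.2 -1.6  3.4] 0.11
1.84 [ 0.6 -2.   2.2] 0.108
t 8.75 grasp st [ 1.514e+02 -3.000e-01  3.049e+02] F [ 0.6 -2.   2.2] open 0.108 ff 21.4
```

View pics/s2.png

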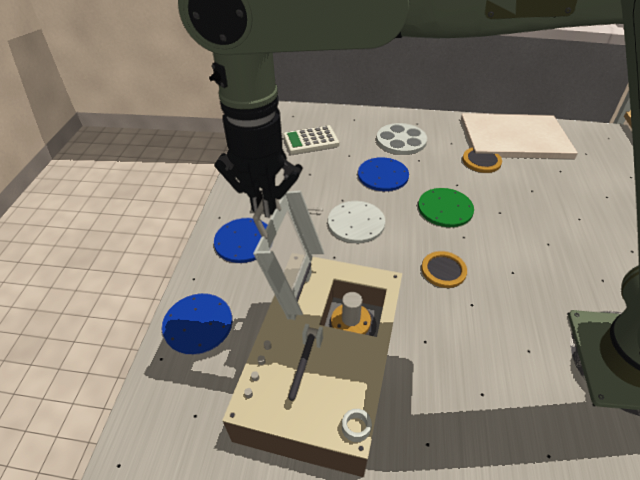

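The flap is right back, with its frame at (290,255), and the jig is exposed at (352,305). Release the bar and take the stay.

```bash
python3 - <<'E'
from h import *
A=down(yaw+np.pi/2)
r.gripper_to(.35,20)
r.move_linear(tcp(bar(1.84)+[0,0,.09]),.2)
r.movep(tcp(stay(0)+[0,0,.2]),A)
print(r.move_linear(tcp(stay(0)+[0,0,.002]),.13,max_force=10));info()
r.gripper_to(0,20);info()
save(grab("wrist"),"w3.png")
s=r.get_obs()
if .1<s["opening"]<.2:
    for ph in np.linspace(0,1.61,10)[1:]:
        if r.move_linear(tcp(stay(ph)),.12,max_force=25): print("stopped",ph);info();break
        s=r.get_obs();print(round(ph,2),s["force"].round(1),round(s["opening"],3))
    info();save(grab("side"),"s3.png")
E
```

```text
False
t 12.32 grasp st [ 53.5 190.2 118.9] F [ 0.6 -0.4 -0.3] open 0.345 ff 0.0
t 12.61 grasp st [ 53.4 190.2 118.7] F [ 0.2 -0.8  1.2] open 0.129 ff 21.2
0.18 [1.3 1.6 0.6] 0.132
0.36 [ 2.6 -0.2 -0.9] 0.127
0.54 [3.2 0.7 0.3] 0.13
0.72 [ 3.5  0.8 -0.1] 0.129
0.89 [ 3.8 -0.7  0.9] 0.13
1.07 [ 3.2 -0.5  1. ] 0.13
1.25 [ 3.4 -0.5  1.5] 0.126
1.43 [4.4 0.2 2.1] 0.127
1.61 [3.5 0.9 3.8] 0.128
t 15.34 grasp st [ 53.1  86.4 216.2] F [3.5 0.9 3.8] open 0.128 ff 25.5
```

View pics/s3.png

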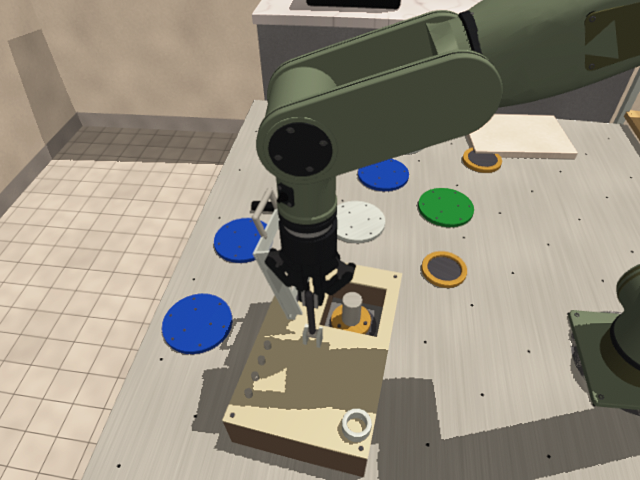

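The stay is upright in the gripper at about (312,315), and the flap is still back. Release, then lower the flap.

```bash
python3 - <<'E'
from h import *
A=down(yaw+np.pi/2)
r.gripper_to(.3,20)
r.move_linear(tcp(stay(1.61)+[0,0,.18]),.2)
r.movep(tcp(bar(1.85)+[0,0,.08]),A)
save(grab("side"),"s4.png")
print(r.move_linear(tcp(bar(1.85)),.1,max_force=10));info()
r.gripper_to(0,20);info()
for th in (1.75,1.65,1.58,1.52):
    if r.move_linear(tcp(bar(th)),.08,max_force=25): print("stopped",th);break
    s=r.get_obs();print(th,s["force"].round(1),round(s["opening"],3))
f0=r.get_obs()["force"]
print(r.move_linear(tcp(bar(1.45)),.02,max_force=6));info()
save(grab("side"),"s5.png")
E
```

```text
False
t 18.32 grasp st [1.532e+02 2.000e-01 3.056e+02] F [ 1.  -0.7 -0.8] open 0.3 ff 0.0
t 18.6 grasp st [1.530e+02 1.000e-01 3.056e+02] F [-0.8  0.3  2.3] open 0.109 ff 20.0
1.75 [0.2 0.6 5.3] 0.11
1.65 [1.  0.4 7.3] 0.105
1.58 [0.2 0.4 6.6] 0.108
1.52 [0.9 1.3 5.5] 0.102
False
t 20.82 grasp st [7.880e+01 2.000e-01 3.107e+02] F [5.6 0.2 4.2] open 0.105 ff 20.7
```

View pics/s5.png

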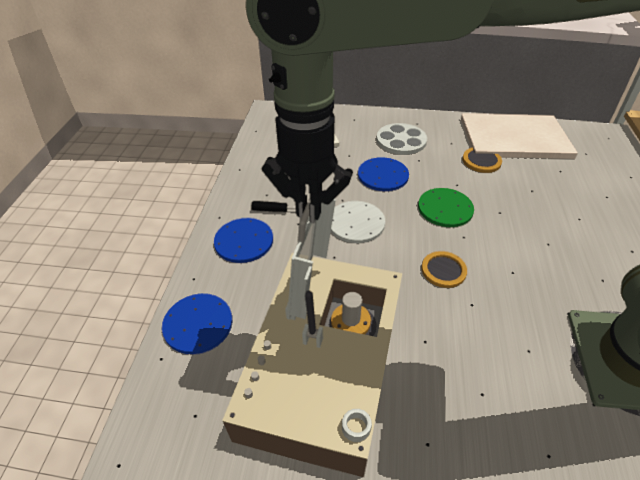

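The lug meets the stay tip at about (308,275), with a 5.6 N reaction. Release, back off and look at the jig.

```bash
python3 - <<'E'
from h import *
B=down(yaw+np.pi)
r.gripper_to(.3,20)
r.move_linear(tcp(bar(1.47)+[0,0,.07]),.1)
r.wait(.4)
r.move_linear(tcp(st(-60,0,380)),.25)
r.movep(tcp(st(-30,0,270)),B)
f=grab("wrist");save(f,"w6.png");np.savez("w6.npz",**{k:np.array(v) for k,v in f.items()})
g=grab("side")
C=cloud(f);S=np.c_[Rz.T@(C.reshape(-1,3)[:,:2]-o).T]
S=(C.reshape(-1,3)[:,:2]-o)@Rz*1000;z=C.reshape(-1,3)[:,2]*1000
k=(abs(S[:,0])<60)&(abs(S[:,1])<60)&(z>98)&(z<112);P=S[k].astype(np.float32)
print("col top",k.sum(),z[k].mean() if k.sum() else 0,cv2.minEnclosingCircle(P) if k.sum() else 0,np.median(P,0))
k=(abs(S[:,0])<52)&(abs(S[:,1])<55)&(z>38)&(z<50);P=S[k].astype(np.float32)
print("foot",k.sum(),cv2.minEnclosingCircle(P) if k.sum() else 0)
C=cloud(g).reshape(-1,3);S=(C[:,:2]-o)@Rz*1000;z=C[:,2]*1000
k=(abs(S[:,1])<73)&(z>150)&(z<270)&(S[:,0]>40)&(S[:,0]<170)
P=np.c_[S[k][:,0],z[k]];print("flap pts",len(P),P.mean(0),P.min(0),P.max(0))
info()
E
```

```text
col top 1602 105.27686326521545 ((2.6986336708068848, -4.00523567199707), 18.02072525024414) [ 0.93619037 -3.8732681 ]
foot 3792 ((2.7667236328125, -0.4345817565917969), 72.48865509033203)
flap pts 1645 [ 81.23424942 216.27159397] [ 57.44674806 150.02933886] [ 97.53726085 269.82836724]
t 24.66 grasp st [-29.6   0.  270.1] F [-0.1 -0.5 -0.5] open 0.303 ff 0.0
```

View pics/w6.png

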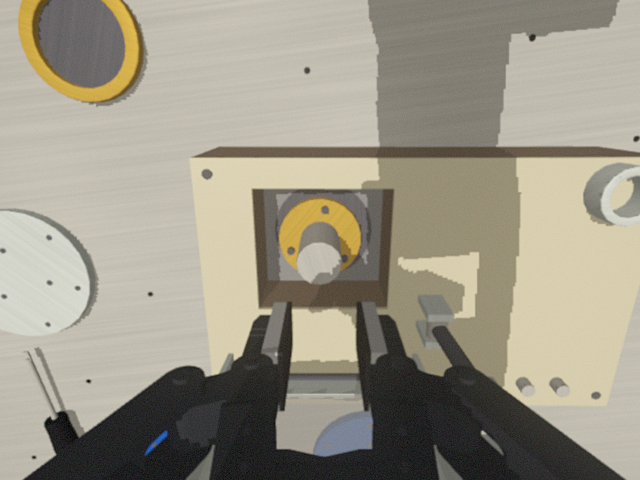

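The flap is standing propped. The column's top centre is at station (2.7, -4.0), z 105, with a radius of 18 mm that matches the jig; it appears at (318,262). Grasp and lift.

```bash
python3 - <<'E'
from h import *
r.gripper_to(.6,60)
r.move_linear(tcp(st(2.7,-4,160)),.2)
print(r.move_linear(tcp(st(2.7,-4,88)),.12,max_force=10));info()
r.gripper_to(0,60);info()
if r.get_obs()["opening"]>.35:
    print(r.move_linear(tcp(st(-6,-4,160)),.1,max_force=25))
    r.move_linear(tcp(st(-8,-4,215)),.12);r.wait(.3);info()
    save(grab("side"),"s7.png")
E
```

```text
False
t 26.5 grasp st [ 3.4 -3.9 88.9] F [0.3 0.4 0.2] open 0.597 ff 0.0
t 26.78 grasp st [ 3.7 -4.  89.4] F [-0.7 -0.6  6.1] open 0.408 ff 59.9
False
t 28.57 grasp st [ -8.3  -4.  214.3] F [-0.3  0.  -6.4] open 0.405 ff 60.2
```

View pics/s7.png

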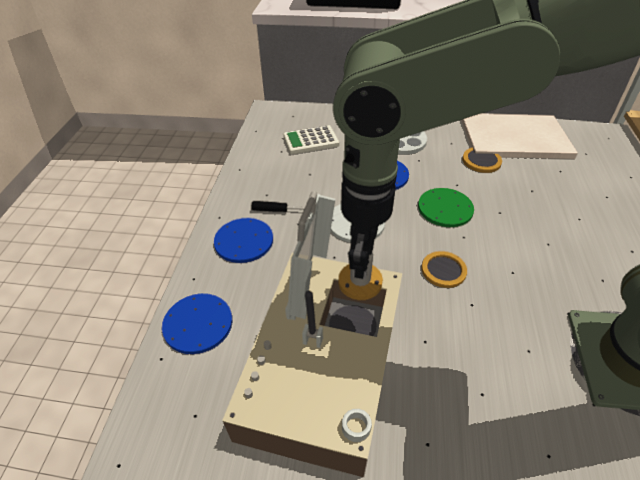

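The jig is lifted (foot at (360,282)) and the flap is still propped on the stay at (310,310). Now place it.

```bash
python3 - <<'E'
from h import *
P=np.array([.560,-.320,0])
r.move_linear(tcp(st(-30,-150,215)),.2)
r.move_linear(tcp(P+[0,0,.15]),.2)
r.move_linear(tcp(P+[0,0,.095]),.1)
r.wait(.2)
print(r.move_linear(tcp(P+[0,0,.066]),.025,max_force=5));info()
r.gripper_to(.6);r.wait(.2);info()
r.move_linear(r.get_obs()["tool_pos"]+[0,0,.12],.12)
r.move_linear(tcp(P+[-.12,0,.25]),.2)
g=grab("wrist");f=grab("top");save(f,"t8.png")
C=cloud(f).reshape(-1,3);k=(np.hypot(C[:,0]-.56,C[:,1]+.32)<.06)&(C[:,2]>.06);print("col",k.sum(),C[k].mean(0) if k.any() else 0,cv2.minEnclosingCircle(C[k][:,:2].astype(np.float32)) if k.any() else 0)
g=grab("side");C=cloud(g).reshape(-1,3);S=(C[:,:2]-o)@Rz*1000;z=C[:,2]*1000
k=(abs(S[:,1])<73)&(z>150)&(z<270)&(S[:,0]>40)&(S[:,0]<170);print("flap",k.sum(),S[k][:,0].mean())
save(g,"s8.png");info()
cv2.imwrite("pics/c8.png",np.hstack([f["frame"][130:370,140:480],g["frame"][150:390,200:540]])[:,:,::-1])
E
```

```text
True
t 32.41 grasp st [  56.6 -312.6   71.4] F [-0.5  0.1  6.1] open 0.408 ff 61.0
t 32.92 grasp st [  55.  -311.9   69.1] F [0.7 0.3 0. ] open 0.594 ff 0.0
col 268 [ 0.55506101 -0.31647146  0.13829166] ((0.5416929721832275, -0.31270498037338257), 0.04009714722633362)
flap 1615 81.25308824325475
t 35.03 grasp st [ -61.5 -327.6  249. ] F [0.1 0.2 0.1] open 0.601 ff 0.0
```

View pics/c8.png

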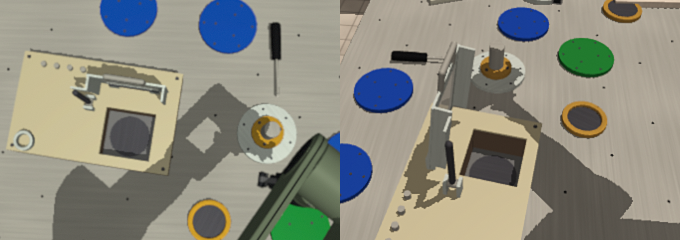

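The jig stands centred and upright on the plate (crop (267,132)), the flap is unchanged on its stay, and the bystanders haven't moved.

```bash
python3 -c "
from bench import r
print(r.sign_off())"
```

```text
the job is handed in; nothing more can be done
None
```

The job is handed in: the flap leans on the upright stay, the jig stands upright and released on the aluminium plate, and the other things look unmoved; sign-off gave no verdict.

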